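# Put a cheese under the spring press at the marked pressure

## Task

Get this cheese under pressure: set the wooden follower that fits the mould flat on the cheese in the white mould, and push the drip tray with the mould fully home against the back stop of the press. Then push the black knob gently straight down until the spring is squeezed so far that its upper collar stands between the two dark bands on the gauge pin (the plate then presses with 1.0 to 1.6 kg, that is 10 to 16 N), and let go, so that the ratchet holds it there. Do not press harder than that, the ratchet does not go back; leave the other things on the counter where they are.

Things in the scene. Friction and masses are not known exactly. Their poses are not given: they have to be found in the camera images.
- press: Cheese press, fixed. Wooden board 266 x 180 x 18 mm with two low rails, open to the robot; two steel columns 154 mm apart carry a wooden head. Origin on the counter under the ram's axis; x points from the open front to the back stop, y left, z up. The board reaches from x = -200 to +66 mm. The tray is home when its origin is at the press's x = 0, y = 0.
- press_head (a point): Centre of the underside of the press's fixed head, on the ram's axis, 203 mm above the counter (head 36 mm deep, 180 mm wide, 22 mm thick, with ratchet and nuts on it up to 260 mm). Below it hang, on the ram: a collar, the coil spring, and the wooden pressing plate (58 mm wide) on a threaded stem. How far the stem is screwed out varies by up to 24 mm and is not reported.
- knob_top (a point): Middle of the level top (35 mm wide) of the black knob on the ram, on the press's axis, about 0.32 m up; goes down with the ram (50 mm in all). The ram drags with 1 to 3 N and stays where it is left. After 4 to 32 mm the plate meets the follower; from there the spring pushes back with 2 N plus 1.2 N per mm.
- gauge_front (a point): Fixed point on the press 40 mm in front of the spring, 175 mm up. Here one sees the gauge pin before the spring: with the collar's underside at the pin's upper dark band the plate presses with 10 N, at the lower one 16 N. A two-pawl ratchet (2.5 mm steps, in the later travel) holds the ram: let go, it rises up to 3.5 mm, so up to 4 N less stays than was pressed. It cannot be undone.
- tray: Loose steel drip tray between the press's rails, drawn out to the robot: 143 x 114 mm, floor 4 mm, with a low ring in which the mould stands. Slides along the press's x, 2 mm play between the rails; about 1 kg with mould and cheese. Origin: underside at the centre of the ring, 18 mm above the counter; x as the press's x.
- tray_tab (a point): Middle of the front face of the tray's upright push tab: 60 mm wide across the tray, top edge 52 mm above the counter. The point is 89.5 mm in front (-x) of the tray's origin and 26 mm above its underside. Push it along the press's +x.
- mould: Round white perforated cheese mould, 92 mm across, 62 mm high, open at the top, inner width 84 mm, with a firm cheese in it whose flat top is 41 mm above the mould's underside. Stands in the ring of the tray (1.5 mm play), its underside 22 mm above the counter. Origin: centre of its underside, z up.
- follower: The fitting follower: a light wooden disc 79 mm across and 14 mm thick with a round upright grip in its middle, 28 mm thick, top at 56 mm above the disc's underside. Loose, on the counter. Origin: centre of its underside, z up. It fits into the mould with 2.5 mm play all round.
- follower_large: A follower for a larger mould: same shape and grip, but 100 mm across; does not fit, leave it. Origin: centre of its underside.
- milk_carton: Milk carton, 71 x 72 x 228 mm; bystander. Origin: centre of its underside.
- jar_1: Glass jar with dark lid, 70 mm across, 86 mm high; bystander. Origin: centre of its underside.
- timer: Kitchen timer, 57 mm across, 47 mm high; bystander. Origin: centre of its underside.
- berry_punnet: Clear punnet of blueberries, 194 x 166 x 53 mm; bystander. Origin: centre of its underside.
- sachet_red_1: Flat paper sachet, 68 x 100 x 9 mm; bystander. Origin: centre of its underside.
- tin_2: Small food tin, 57 mm across, 72 mm high; bystander. Origin: centre of its underside.
Mind the look-alikes: they are no part of the job. Leave any blue or purple look-alike of the follower alone.

How it is judged (in metres and radians):
On the way, in this order (a step that is already met when the one before it is completed fails the run):
1. the follower lies flat on the cheese in the mould, let go (z of follower in the frame of mould between 0.037 and 0.045 m and horizontal distance between follower and mould below 0.006 m and angle between the z axis of follower and the z axis of mould, either way round below 0.08 rad and contact force between the fingers and follower below 0.2 N), for 0.2 s.
2. the tray with the mould is fully home under the press (z of follower in the frame of mould between 0.037 and 0.045 m and horizontal distance between follower and mould below 0.006 m and angle between the z axis of follower and the z axis of mould, either way round below 0.08 rad and x of tray in the frame of press above -0.004 m and horizontal distance between mould and press below 0.007 m and z of mould in the frame of press below 0.026 m), for 0.2 s.
3. the pressing plate presses on the follower with the marked force (9.5 to 16.5 N) (all of step 2 and contact force between press and follower between 9.5 and 16.5 N), for 0.3 s.
At the end, for the whole second after the job is handed in: The follower lies flat on the cheese (within 4 mm in height, 6 mm sideways, 0.08 rad), the tray is home (within 4 mm) with the mould on it under the ram (within 7 mm), and the ratchet holds the spring so that the plate presses on the follower with 9.5 to 16.5 N (all of step 3); the robot touches nothing.
It fails at once if the cheese is pressed too hard: more than 18 N from the pressing plate (contact force between press and follower above 18 N).
It fails at once if a bystander, or the large follower, is moved by more than 30 mm (distance of any of milk_carton, jar_1, timer, berry_punnet, sachet_red_1, tin_2, follower_large from where it was at the start of the episode above 0.03 m).
It also fails if it takes over 70 s, if anything falls off the work surface, if the arm or the gripper's body presses on something with over 40 N, if the wrist force passes 120 N, or if a joint passes its speed limit or range.

## Robot

A 6-joint arm with a two-finger parallel gripper is mounted at the origin on a cart in front of the work surface, level with it; the furniture and walls round the work are solid. World frame = base frame: x ahead of the robot, y to its left, z up, the work surface at z = 0. Lengths are in m, angles in degrees, forces in N, time in s.
With the tool pointing down it reaches from about 0.35 to 0.875 m from the base axis. Payload 4.2 kg.
Tool frame: the origin (TCP) lies on the front face of the gripper's body, between the roots of the fingers; the fingertips stand finger_overhang ahead of it and the grasp point (between the pads) lies 51 mm ahead of it (finger_overhang is the distance from the TCP to the fingertips, in m); z points along the fingers, y is the line along which they close (so a half turn about z gives the same grasp; the last joint's range is limited). The gripper opens to 87 mm and grips with 3 to 60 N. Pads are 19 mm wide; open, the fingers measure 117 mm over their backs; the gripper's body (75 mm by 190 mm) begins 51 mm behind the grasp point.
Start: joints at [-55.141, 22.042, 0.453, 0, -68.411, -14.817], TCP at [0.214, -0.587, 0.292] pointing down, gripper open.
Joint ranges: [-179.83, 179.83], [-69.29, 118.12], [-61.27, 80.66], [-181.25, 117.63], [-171.15, -9.14], [-177.46, 177.46]. Speed limits (degrees/s): [159.86, 159.86, 180, 180, 180, 180].

## Interface

Orientations are given as a 3x3 rotation matrix whose columns are the frame's x, y, z axes.
In Python, from station import sense, capture, camera_model, finish_job, finger_overhang gives the robot as it stands. The module is installed in compiled form; this text tells all that it offers.
- The arm moves only by the tool jog_arm, never from a script. Its argument "rows" is a list that holds one entry, the list of rows, each a list of 4 numbers: the shift along the tool's x, y, z in m, then the turn about the tool's z in rad. A call has 1 to 20 rows; each row shifts and turns the commanded pose from where the row before left it, along the tool's axes as they then stand; what a row does not reach is not made up. A row lasts 1/8 s, in which the tool goes at most 62.5 mm and 10.7 degrees, less where a joint would pass 70% of its speed; a pose out of reach is approached as far as the arm can. A call is refused whole if a number of a shift passes 0.0625 or a number of a turn 0.188, either way. A call with a gripper value outside its range is refused whole. "claw" is the opening, from 0 (shut) to 1 (fully open), set as the call begins (left out, the last holds). The fingers move at their own pace and stop on an object; the grip force is fixed at half the most. Time passes only in rows, so rows that do not move let the fingers close. It gives the time, the measured TCP pose, the force, the opening and the grip force at its end, in the units of the state.
- sense(): the state, without advancing time (a new reading comes with each control period).
- capture(name): name is "side" or "top" or "wrist"; returns the picture (384x512x3 uint8, red, green, blue); there is no depth.
- camera_model(name): a dict with "fovy" (degrees; the focal length in pixels is half the picture's height over the tangent of half this angle, whatever the lens; pixels are square), "cx", "cy" (the principal point, pixels), "eye" and "rotation" of the camera in the world. Camera axes: x right, y down, z forward; pixel columns grow to the right and rows downward; lengths in m; the calibration is good to about 2 mm. The wrist camera is an equidistant fisheye: a pixel r from the principal point sees the ray r / f radians off the axis. A picture is of the moment at which its call begins: read the wrist's pose just before it. camera_model takes no time and is no camera call; for the wrist camera it gives the pose at the moment of the call.
- finish_job(): hands the job in; it is judged then, once.
The state is a dict: "time_s": time; "joints": joint angles; "joint_velocities": joint speeds; "effort": joint torques, N m; "tcp_pos": TCP position; "ee_rot": TCP orientation; "wrist_force": force on the tool from outside, world axes, zero at the start; "moment": the same for the moment, N m; "gripper_width": opening from 0.0 (shut) to 1.0 (fully open); "gripper_force": force on a finger pad.
Only numpy, scipy, OpenCV 4.12 (cv2) and the standard library are available. Lean on these libraries where they do the work, as an engineer would, in place of code of your own. Each camera call takes 0.05 s, during which the arm holds its last target. There are 200 camera calls.

## Working session

There is one attempt and no reset: what is moved stays moved. The work goes in short steps, Python scripts to look and compute and a tool call to move; the robot and the scene stay as the last step left them, time stands still between calls to the robot, and variables do not carry over. Pictures are saved under pics/ and viewed, at most 10 in all, crops included, and the job is handed in when it is done.

Besides the shell and the picture viewer there is one more tool, called after "Call:" in YAML: its name, and indented under it one key for each argument. jog_arm: Moves the arm, as the interface text tells. Its arguments: {"type":"object","properties":{"rows":{"type":"array"},"claw":{"type":"number"}},"required":["rows"]}

```bash
mkdir -p pics; cat > h.py <<'E'
import numpy as np, cv2
from station import *
def save(n,im,): cv2.imwrite(f'pics/{n}.png',im[:,:,::-1])
def ray(name,u,v,m=None):
    m=m or camera_model(name); f=192/np.tan(np.radians(m['fovy'])/2)
    x,y=u-m['cx'],v-m['cy']
    if name=='wrist':
        r=np.hypot(x,y); t=r/f; s=np.sin(t)/max(r,1e-9); d=np.array([x*s,y*s,np.cos(t)])
    else: d=np.array([x/f,y/f,1.])
    return np.array(m['eye']),np.array(m['rotation'])@d
def atz(name,u,v,z,m=None):
    e,d=ray(name,u,v,m); return e+d*(z-e[2])/d[2]
def proj(name,p,m=None):
    m=m or camera_model(name); f=192/np.tan(np.radians(m['fovy'])/2)
    q=np.array(m['rotation']).T@(np.array(p)-np.array(m['eye']))
    if name=='wrist':
        r=np.hypot(q[0],q[1]); t=np.arctan2(r,q[2]); return q[0]/r*t*f+m['cx'],q[1]/r*t*f+m['cy']
    return q[0]/q[2]*f+m['cx'],q[1]/q[2]*f+m['cy']
E
python3 - <<'E'
from h import *
a=capture('top');b=capture('side');c=capture('wrist')
cv2.imwrite('pics/top_raw.png',a[:,:,::-1])
save('side_raw',b);save('wrist0',c)
save('top2',cv2.resize(a,(800,600)));save('side2',cv2.resize(b,(800,600)))
for n in('top','side','wrist'):print(n,camera_model(n))
s=sense();print(s, finger_overhang if not callable(finger_overhang) else finger_overhang())
E
```

```text
top {'fovy': 43.09086185316237, 'cx': 252.13152710304092, 'cy': 186.88328617182864, 'eye': array([ 0.4124355 , -0.00313558,  1.78322957]), 'rotation': array([[-0.00917609, -0.99807692,  0.0613047 ],
       [-0.99981427,  0.00811845, -0.01747907],
       [ 0.01694775, -0.0614537 , -0.99796604]])}
side {'fovy': 52.70988941872982, 'cx': 250.65109516276013, 'cy': 189.3838285802887, 'eye': array([ 0.09136646, -1.28343874,  1.19410752]), 'rotation': array([[ 9.47155012e-01, -1.91858501e-01,  2.57075276e-01],
       [-3.20776218e-01, -5.66473692e-01,  7.59085090e-01],
       [-1.05467595e-05, -8.01434883e-01, -5.98082042e-01]])}
wrist {'fovy': 65.70646984690485, 'cx': 257.2424813286287, 'cy': 191.35403206018324, 'eye': array([ 0.14894308, -0.61093462,  0.3835213 ]), 'rotation': array([[-0.34172561,  0.90845942,  0.24067633],
       [ 0.93979893,  0.3299864 ,  0.08880851],
       [ 0.00125901,  0.2565355 , -0.96653399]])}
{'time_s': 0.15, 'joints': array([-5.51424494e+01,  2.20818880e+01,  3.97818796e-01, -1.96849314e-02,
       -6.84093150e+01, -1.48164407e+01]), 'joint_velocities': array([ 0.03121782, -0.11273631,  0.17823165,  0.05223551,  0.03074335,
       -0.11082319]), 'effort': array([-4.69212991e-04, -3.91052842e+01,  1.87588602e+01,  4.22238395e+00,
        1.23858510e-02, -1.43482835e-04]), 'tcp_pos': array([ 0.21409105, -0.58684144,  0.29140028]), 'ee_rot': array([[-9.39490349e-01, -3.42574717e-01, -6.69374067e-04],
       [-3.42575353e-01,  9.39489125e-01,  1.51999134e-03],
       [ 1.08159054e-04,  1.65732825e-03, -9.99998621e-01]]), 'wrist_force': array([ 0.34801644, -0.46101367, -0.5990515 ]), 'moment': array([-0.02694606,  0.02474365,  0.03208759]), 'gripper_force': 0.0, 'gripper_width': 1.002488853098516} 0.0697
```

View pics/top2.png

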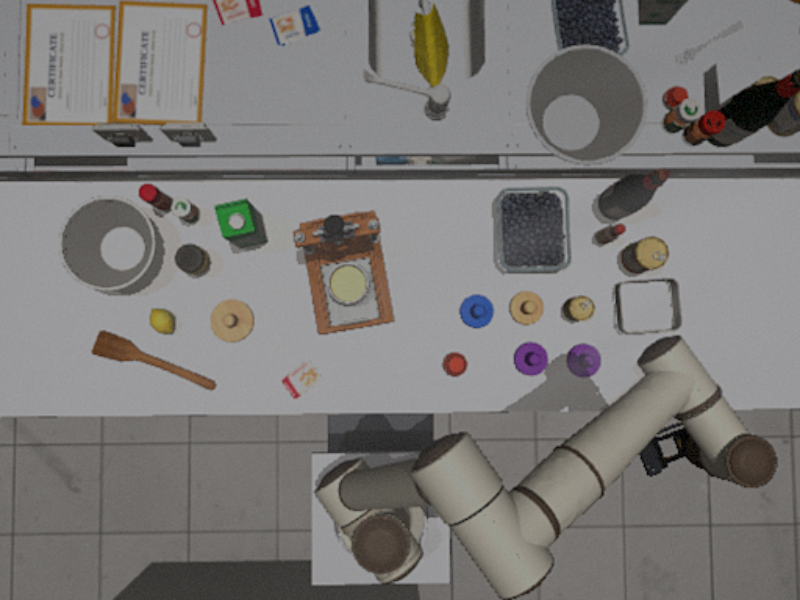

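View pics/side2.png

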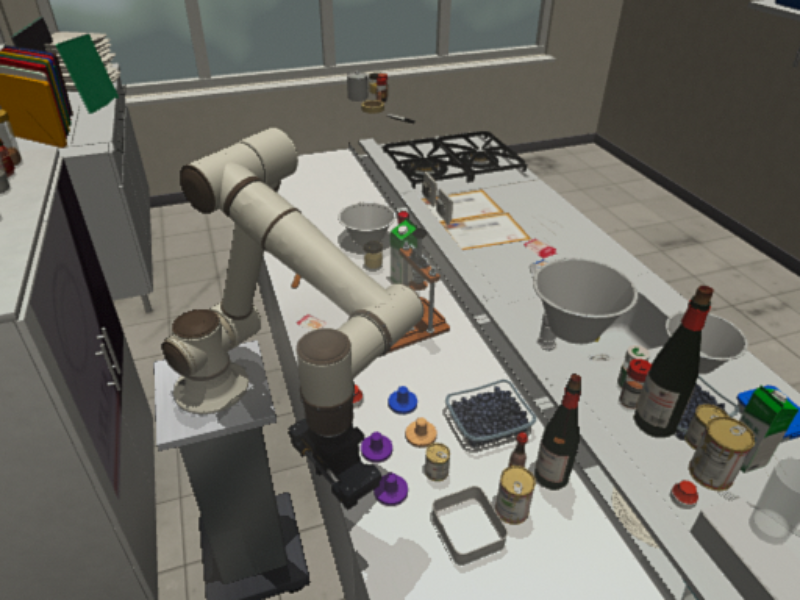

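Top view (800 px scale): the fitting wooden follower is at (526,308), the large one at (232,320). The press is at about (345,270), with the cheese at (349,284) and the board's front edge from (318,333) to (394,321). The blue and purple discs are decoys. I need a zoomed crop to measure the press.

```bash
python3 - <<'E'
from h import *
a=cv2.imread('pics/top_raw.png')[:,:,::-1].copy()
m=camera_model('top')
hsv=cv2.cvtColor(a,cv2.COLOR_RGB2HSV)
for (u,v) in((526,308),(232,320)):
    u*=.64;v*=.64
    c=a[int(v)+8,int(u)+6].astype(int)
    mask=(np.abs(hsv[:,:,0].astype(int)-15)<9)&(hsv[:,:,1]>60)&(hsv[:,:,2]>90)
    n,l,st,ce=cv2.connectedComponentsWithStats(mask.astype(np.uint8))
    k=np.argmin([np.hypot(*(ce[i]-[u,v]))+(1e3 if st[i,4]<80 else 0) for i in range(1,n)])+1
    print(ce[k],st[k],atz('top',*ce[k],.014,m)[:2])
    cnt=max(cv2.findContours((l==k).astype(np.uint8),0,1)[0],key=len)
    (x,y),r=cv2.minEnclosingCircle(cnt);p=atz('top',x,y,.010,m);q=atz('top',x+r,y,.010,m);print('circ',p[:2],np.linalg.norm(p-q)*2)
cr=a[128:218,180:260]
save('press',cv2.resize(cr,(640,720),interpolation=cv2.INTER_CUBIC)[:600])
E
```

```text
[336.5147929  196.70414201] [326 187  22  21 338] [ 0.48268099 -0.34198339]
circ [ 0.48374976 -0.34239398] 0.07859272652145076
[147.96625222 204.8365897 ] [135 192  27  27 563] [0.45900258 0.34403463]
circ [0.45860335 0.34412765] 0.09954799840051917
```

View pics/press.png

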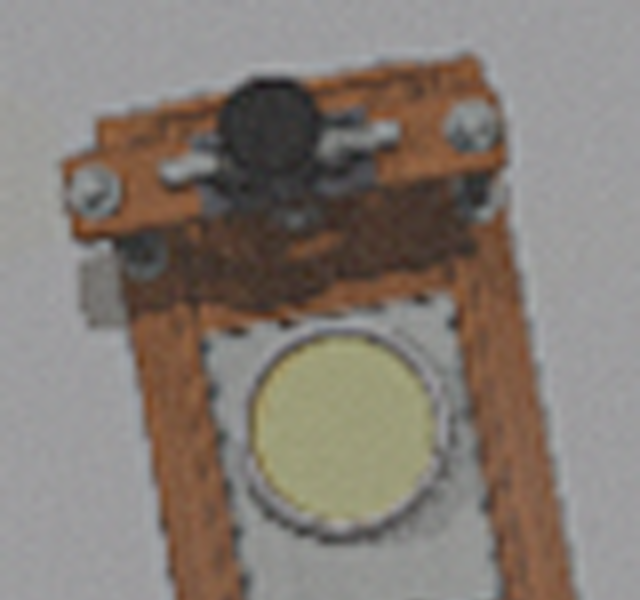

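The crop shows the cheese centre at (343,427), the mould rim centre at (343,435), the knob at (270,130), and the nuts at (95,190) and (473,125).

```bash
python3 - <<'E'
from h import *
m=camera_model('top')
P=lambda x,y,z:atz('top',180+x/8-.4,128+y/8-.4,z,m)[:2]
ch=P(343,427,.063);ri=P(343,435,.084);k=P(270,128,.32)
n1=P(95,190,.245);n2=P(473,125,.245)
fl=atz('top',318*.64,333*.64,.018,m)[:2];fr=atz('top',394*.64,321*.64,.018,m)[:2]
print('cheese',ch,'rim',ri,'knob',k,'nuts',n1,n2,(n1+n2)/2,np.linalg.norm(n1-n2))
d=n1-n2;print('yaw',np.degrees(np.arctan2(-d[0],d[1])))
d=fl-fr;print('yaw board',np.degrees(np.arctan2(-d[0],d[1])),(fl+fr)/2,np.linalg.norm(d))
d=k-ri;print('mould->knob',np.degrees(np.arctan2(d[1],d[0])),np.linalg.norm(d))
E
```

```text
cheese [0.5399392  0.07164672] rim [0.53487351 0.07075287] knob [0.63456332 0.08745932] nuts [0.62160201 0.16162478] [0.64661852 0.01135876] [0.63411026 0.08649177] 0.15233417674997463
yaw 9.45200113959623
yaw board 8.463634104574131 [0.44028951 0.05461934] 0.17825433257452608
mould->knob 9.513472430775446 0.1010799867901132
```

Call:
jog_arm:
  rows:
    - [[-0.034,0.014,0.0,0],[-0.034,0.014,0.01,0],[-0.034,0.014,0.012,0],[-0.034,0.014,0.012,0],[-0.034,0.014,0.012,0],[-0.034,0.014,0.012,0],[-0.034,0.014,0.012,0],[-0.034,0.014,0.012,0],[-0.034,0.014,0.012,0],[-0.03,0.012,0,0],[0,0,0,0.094],[0,0,0,0.093],[0,0,0,0],[0,0,0,0]]
  claw: 1

```text
time_s: 1.9
tcp_pos: [0.4824, -0.3423, 0.1981]
ee_rot: [[-0.987, -0.163, -0.0], [-0.163, 0.987, 0.0], [0.0, 0.0, -1.0]]
wrist_force: [-0.0, -0.3, -0.8]
gripper_width: 1.002
gripper_force: 0.0
```

```bash
python3 - <<'E'
from h import *
s=sense();m=camera_model('wrist');c=capture('wrist')
print(s['tcp_pos'],s['ee_rot'][:,0],s['time_s'],s['wrist_force'])
save('w1',c)
p=(.483,-.342)
print([proj('wrist',(*p,z),m) for z in(0,.014,.056)])
hsv=cv2.cvtColor(c,cv2.COLOR_RGB2HSV)
mask=(np.abs(hsv[:,:,0].astype(int)-15)<9)&(hsv[:,:,1]>60)&(hsv[:,:,2]>70)
n,l,st,ce=cv2.connectedComponentsWithStats(mask.astype(np.uint8))
for i in range(1,n):
    if st[i,4]>300: print(ce[i],st[i])
E
```

```text
[ 0.4824401  -0.34234871  0.19812372] [-9.86579107e-01 -1.63283825e-01  2.42510575e-04] 1.9 [-0.02844775 -0.33221302 -0.80347982]
[(np.float64(257.7333900710197), np.float64(184.65268278762932)), (np.float64(257.7539689537544), np.float64(188.07997235420703)), (np.float64(257.82898197426346), np.float64(200.63992075205184))]
[119.65013667 177.02733307] [  88  145   62   67 2561]
[253.98069576 186.43937261] [ 214  147   81   79 4973]
[502.59122402 215.77829099] [491 203  21  30 433]
[104.2300885  250.81858407] [ 96 229  22  46 452]
[411.04129794 247.45132743] [397 229  22  46 339]
[358.74896266 292.72323651] [ 233  272  250   33 2410]
```

View pics/w1.png

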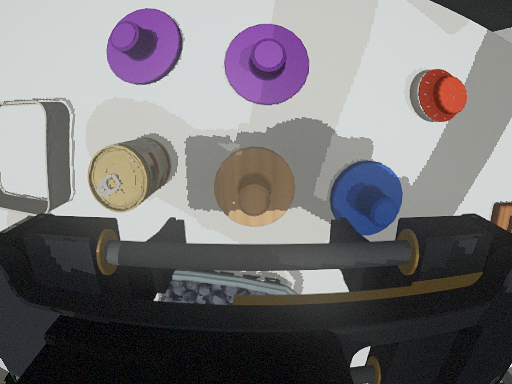

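The wrist view shows the fitting follower at (254,187), about 3 mm to the −y side of the prediction. Next: correct, descend and grip.

Call:
jog_arm:
  rows:
    - [[0,-0.003,0.02,0],[0,0,0.02,0],[0,0,0.02,0],[0,0,0.02,0],[0,0,0.02,0],[0,0,0,0],[0,0,0,0]]

```text
time_s: 2.82
tcp_pos: [0.4835, -0.3456, 0.099]
ee_rot: [[-0.987, -0.163, 0.001], [-0.163, 0.987, -0.001], [-0.001, -0.001, -1.0]]
wrist_force: [0.3, 0.7, -0.4]
gripper_width: 1.002
gripper_force: 0.0
```

Call:
jog_arm:
  rows:
    - [[0,0,0,0],[0,0,0,0],[0,0,0,0],[0,0,0,0],[0,0,0,0],[0,0,0,0],[0,0,0,0],[0,0,0,0]]
  claw: 0.2

```text
time_s: 3.82
tcp_pos: [0.483, -0.3453, 0.0982]
ee_rot: [[-0.987, -0.162, -0.0], [-0.162, 0.987, 0.0], [0.0, 0.0, -1.0]]
wrist_force: [0.3, 0.2, -1.5]
gripper_width: 0.309
gripper_force: 30.0
```

Call:
jog_arm:
  rows:
    - [[0,0,-0.012,0],[0,0,-0.024,0],[0,0,-0.024,0],[0,0,-0.024,0],[0,0,-0.024,0],[0,0,-0.012,0],[-0.01,0.015,0,0],[-0.01,0.025,0,0],[-0.01,0.03,0,0],[-0.01,0.03,0,0],[-0.01,0.03,0,0],[-0.01,0.03,0,0],[-0.01,0.03,0,0],[-0.01,0.03,0,0],[-0.01,0.03,0,0],[-0.01,0.027,0,0],[-0.01,0.02,0,0],[-0.01,0.015,0,0],[0,0,0,0],[0,0,0,0]]

```text
time_s: 6.32
tcp_pos: [0.5506, -0.0181, 0.2178]
ee_rot: [[-0.987, -0.162, -0.001], [-0.162, 0.987, -0.0], [0.001, -0.0, -1.0]]
wrist_force: [-0.8, -0.2, -0.9]
gripper_width: 0.31
gripper_force: 30.0
```

```bash
python3 - <<'E'
from h import *
s=sense();m=camera_model('wrist');c=capture('wrist')
np.save('m2.npy',m,allow_pickle=True)
print(s['tcp_pos'],s['ee_rot'][:,0],s['time_s'],s['wrist_force'])
save('w2',c); save('w2v',cv2.resize(c,(800,600)))
print([proj('wrist',(.536,.071,z),m) for z in(.063,.084)])
t=s['tcp_pos'];print([proj('wrist',(t[0],t[1],t[2]-d),m) for d in(.0977,.0837)])
E
```

```text
[ 0.55055587 -0.01812597  0.21781504] [-0.98681371 -0.16185563  0.00120394] 6.325 [-0.767125  -0.1641419 -0.8637921]
[(np.float64(358.12723352168706), np.float64(195.7092899199235)), (np.float64(366.02148658602727), np.float64(202.49931998629572))]
[(np.float64(257.54378313914583), np.float64(218.62648938425946)), (np.float64(257.5569460342956), np.float64(226.18030154220799))]
```

View pics/w2v.png

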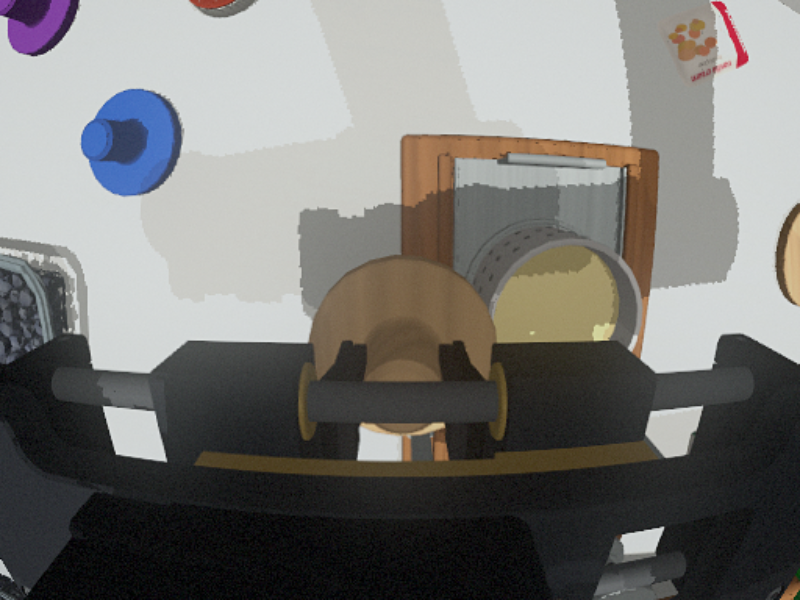

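```bash
cat > ov.py <<'E'
from h import *
def circ(c,z,r,m,n=90):
    return np.array([proj('wrist',(c[0]+r*np.cos(a),c[1]+r*np.sin(a),z),m) for a in np.linspace(0,2*np.pi,n,endpoint=False)])
E
python3 - <<'E'
from ov import *
m=np.load('m2.npy',allow_pickle=True).item()
c=cv2.imread('pics/w2.png')
b=cv2.resize(c[140:300,180:420],(800,533),interpolation=cv2.INTER_CUBIC);k=800/240
def dr(P,col):
    for p in P: cv2.circle(b,tuple(int(x) for x in ((p-[180,140]+.5)*k)),1,col,-1)
dr(circ((.536,.071),.084,.046,m),(0,0,255));dr(circ((.536,.071),.084,.042,m),(255,0,0));dr(circ((.536,.071),.063,.042,m),(0,255,0))
t=(.5506,-.0181);dr(circ(t,.134,.0395,m),(0,0,255));dr(circ(t,.120,.0395,m),(0,255,0))
cv2.imwrite('pics/ov1.png',b)
E
```

```text
(no output)
```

View pics/ov1.png

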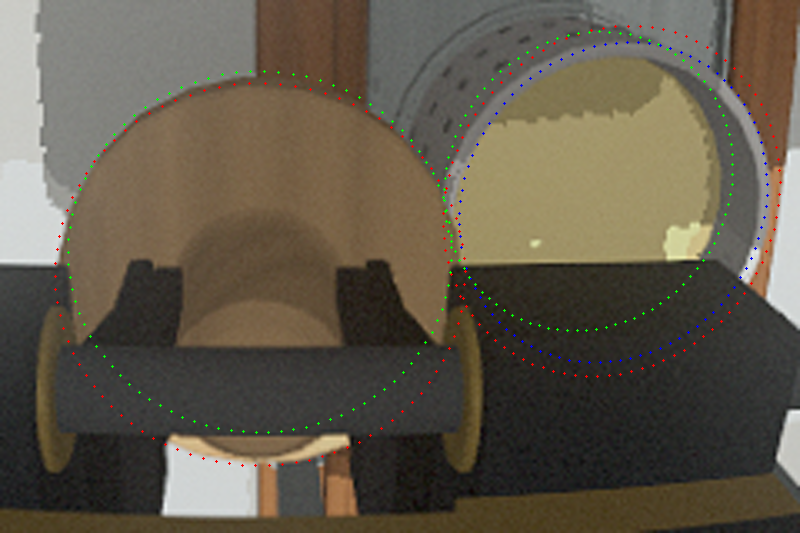

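The overlay shows the follower sitting centred under the TCP (within 0.6 mm). The real mould rim is about 3.5 mm further in +x and about 2.8 mm less in y than my guess. I'll move above the mould and check again from close up.

Call:
jog_arm:
  rows:
    - [[-0.001,0.0125,0,0],[-0.001,0.025,0,0],[-0.001,0.025,0,0],[0,0.0125,0,0],[0,0.0125,0.005,0],[0,0,0.01,0],[0,0,0.005,0],[0,0,0,0],[0,0,0,0]]

```text
time_s: 7.5
tcp_pos: [0.5399, 0.0685, 0.1983]
ee_rot: [[-0.987, -0.162, 0.0], [-0.162, 0.987, -0.0], [-0.0, -0.0, -1.0]]
wrist_force: [-0.0, 0.1, -0.8]
gripper_width: 0.315
gripper_force: 30.0
```

```bash
python3 - <<'E'
from ov import *
s=sense();m=camera_model('wrist');c=capture('wrist');save('w3',c)
t=s['tcp_pos'];z=t[2]-.0977;print(t,z,s['wrist_force'])
b=cv2.resize(c[130:310,150:390,::-1],(800,600),interpolation=cv2.INTER_CUBIC);k=800/240
def dr(P,col):
    for p in P: cv2.circle(b,tuple(int(x) for x in ((p-[150,130]+.5)*k)),1,col,-1)
M=(.5399,.0688)
dr(circ(M,.084,.046,m),(0,0,255));dr(circ(M,.084,.042,m),(255,0,0))
dr(circ(t,z,.0395,m),(0,255,0))
cv2.imwrite('pics/ov2.png',b)
E
```

```text
[0.53986856 0.06850212 0.1982935 ] 0.1005934983882353 [-0.04223354  0.08684782 -0.82245476]
```

View pics/ov2.png

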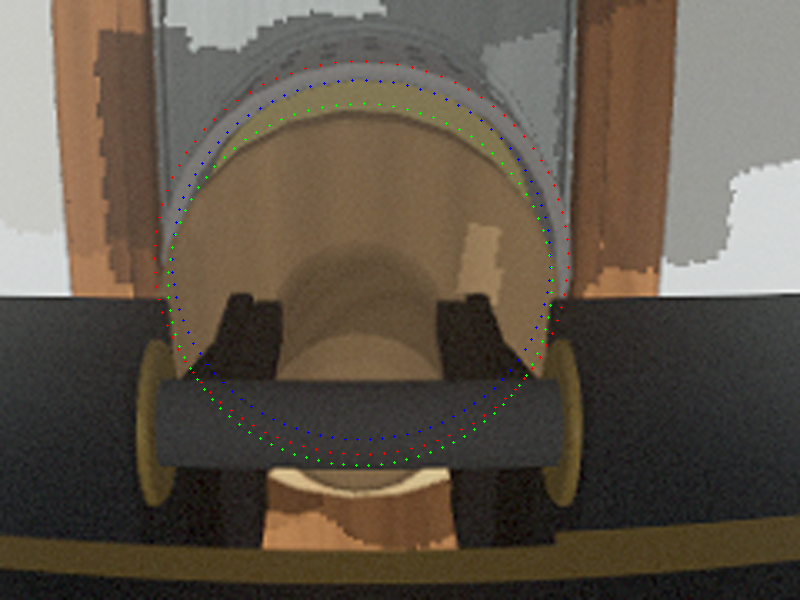

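The rim matches the prediction. The disc sits about 1 mm towards +x in the hand, so I'll shift 1 mm and lower it.

Call:
jog_arm:
  rows:
    - [[0.001,0.0003,0.004,0],[0,0,0.006,0],[0,0,0.006,0],[0,0,0.006,0],[0,0,0.005,0],[0,0,0.004,0],[0,0,0.003,0],[0,0,0.001,0],[0,0,0,0],[0,0,0,0]]

```text
time_s: 8.8
tcp_pos: [0.5387, 0.069, 0.1634]
ee_rot: [[-0.987, -0.162, 0.0], [-0.162, 0.987, 0.0], [-0.0, 0.0, -1.0]]
wrist_force: [-0.2, -0.5, -0.8]
gripper_width: 0.317
gripper_force: 30.0
```

Call:
jog_arm:
  rows:
    - [[0,0,0.001,0],[0,0,0.001,0],[0,0,0.0005,0],[0,0,0,0],[0,0,0,0]]

```text
time_s: 9.43
tcp_pos: [0.5387, 0.069, 0.1612]
ee_rot: [[-0.987, -0.162, 0.0], [-0.162, 0.987, 0.0], [-0.0, -0.0, -1.0]]
wrist_force: [-2.8, -0.1, 5.6]
gripper_width: 0.309
gripper_force: 30.0
```

Call:
jog_arm:
  rows:
    - [[0,0,0,0],[0,0,0,0],[0,0,0,0],[0,0,0,0],[0,0,-0.005,0],[0,0,-0.015,0],[0,0,-0.025,0],[0,0,-0.025,0],[0.025,0,-0.02,0],[0.025,0,0,0],[0,0,0,0],[0,0,0,0]]
  claw: 0.75

```text
time_s: 10.92
tcp_pos: [0.49, 0.0611, 0.2516]
ee_rot: [[-0.987, -0.162, 0.002], [-0.162, 0.987, 0.0], [-0.002, 0.0, -1.0]]
wrist_force: [0.3, -0.7, 0.3]
gripper_width: 0.752
gripper_force: 0.0
```

```bash
python3 - <<'E'
from ov import *
s=sense();m=camera_model('wrist');c=capture('wrist');save('w4',c)
t=s['tcp_pos'];print(t,s['time_s'])
print('tab proj',[proj('wrist',(.5399-.0895*.987,.0688-.0895*.162,z),m) for z in (.044,.052)], 'ext.')
b=cv2.resize(c,(800,600),interpolation=cv2.INTER_CUBIC);k=800/512
def dr(P,col):
    for p in P: cv2.circle(b,tuple(int(x) for x in ((p+.5)*k)),1,col,-1)
M=(.5399,.0688)
dr(circ(M,.084,.046,m,40),(0,0,255));dr(circ(M,.077,.0395,m,40),(0,255,0))
cv2.imwrite('pics/ov3.png',b)
E
```

```text
[0.49000411 0.06111024 0.25162629] 10.925
tab proj [(np.float64(256.96947127854827), np.float64(143.86703069558465)), (np.float64(256.96051759987455), np.float64(144.6917979250738))] ext.
```

View pics/ov3.png

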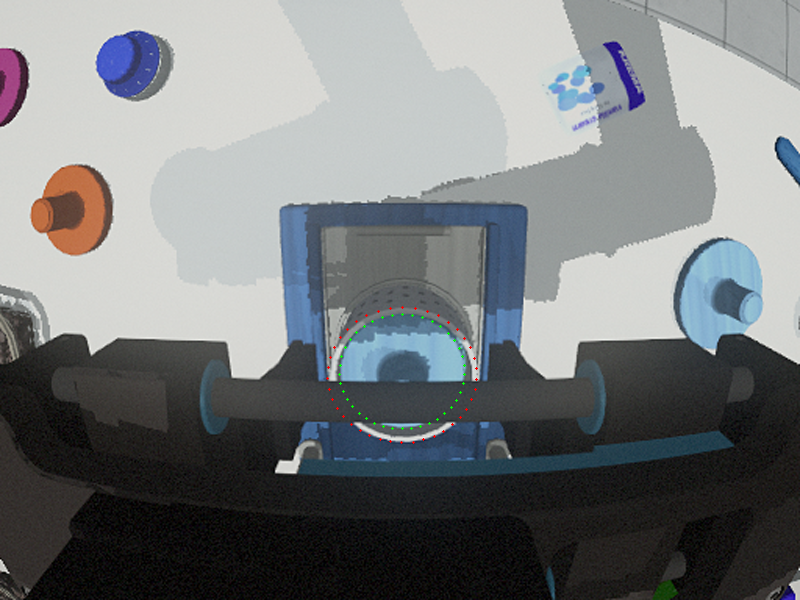

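The image was saved with red and blue swapped. It shows the follower seated inside the mould rim at (403,375) and the push tab at (403,229). Next: fingers shut, go down in front of the tab and push.

Call:
jog_arm:
  rows:
    - [[0.015,0,0,0],[0.025,0,0,0],[0.02,0,0,0],[0.01,0,0.01,0],[0,0,0.025,0],[0,0,0.03,0],[0,0,0.03,0],[0,0,0.03,0],[0,0,0.017,0],[0,0,0.006,0],[0,0,0,0],[0,0,0,0]]
  claw: 0

```text
time_s: 12.48
tcp_pos: [0.4207, 0.0498, 0.1033]
ee_rot: [[-0.987, -0.162, 0.001], [-0.162, 0.987, 0.001], [-0.001, 0.0, -1.0]]
wrist_force: [0.7, 0.5, 0.6]
gripper_width: 0.004
gripper_force: 0.0
```

Call:
jog_arm:
  rows:
    - [[-0.004,0,0,0],[-0.006,0,0,0],[-0.004,0,0,0],[-0.002,0,0,0],[-0.002,0,0,0],[-0.002,0,0,0],[-0.003,0,0,0],[-0.004,0,0,0],[-0.005,0,0,0],[-0.005,0,0,0],[-0.005,0,0,0],[-0.005,0,0,0],[-0.005,0,0,0],[-0.005,0,0,0]]

```text
time_s: 14.22
tcp_pos: [0.4697, 0.0557, 0.1015]
ee_rot: [[-0.987, -0.16, -0.017], [-0.16, 0.987, -0.007], [0.018, -0.004, -1.0]]
wrist_force: [-13.7, -2.4, 11.5]
gripper_width: 0.005
gripper_force: 7.2
```

Call:
jog_arm:
  rows:
    - [[-0.003,0,-0.001,0],[-0.005,0,-0.001,0],[-0.005,0,0,0],[-0.005,0,0,0],[-0.005,0,0,0],[-0.005,0,0,0],[-0.005,0,0,0],[-0.005,0,0,0],[-0.005,0,0,0],[-0.004,0,0,0],[0,0,0,0],[0,0,0,0]]

```text
time_s: 15.72
tcp_pos: [0.5237, 0.0667, 0.1052]
ee_rot: [[-0.987, -0.162, 0.002], [-0.162, 0.987, 0.001], [-0.002, 0.0, -1.0]]
wrist_force: [-2.6, -0.4, -2.5]
gripper_width: 0.007
gripper_force: 1.3
```

Call:
jog_arm:
  rows:
    - [[-0.002,0,0,0],[-0.002,0,0,0],[-0.002,0,0,0],[-0.002,0,0,0],[-0.0015,0,0,0],[0,0,0,0]]

```text
time_s: 16.48
tcp_pos: [0.53, 0.067, 0.105]
ee_rot: [[-0.987, -0.162, -0.005], [-0.162, 0.987, -0.002], [0.006, -0.001, -1.0]]
wrist_force: [-9.6, -1.8, 4.6]
gripper_width: 0.007
gripper_force: 4.8
```

Call:
jog_arm:
  rows:
    - [[-0.0015,0,0,0],[-0.0015,0,0,0],[-0.0015,0,0,0],[0,0,0,0]]

```text
time_s: 16.98
tcp_pos: [0.5344, 0.0677, 0.105]
ee_rot: [[-0.987, -0.162, -0.005], [-0.162, 0.987, -0.002], [0.006, -0.001, -1.0]]
wrist_force: [-9.7, -2.3, 4.9]
gripper_width: 0.007
gripper_force: 4.7
```

Still sliding at about 10 N, which is friction and not the stop.

Call:
jog_arm:
  rows:
    - [[-0.0015,0,0,0],[-0.0015,0,0,0],[-0.001,0,0,0],[0,0,0,0]]

```text
time_s: 17.48
tcp_pos: [0.5383, 0.0684, 0.105]
ee_rot: [[-0.987, -0.162, -0.006], [-0.162, 0.987, -0.002], [0.006, -0.001, -1.0]]
wrist_force: [-9.4, -1.4, 4.3]
gripper_width: 0.003
gripper_force: 4.8
```

Call:
jog_arm:
  rows:
    - [[-0.001,0,0,0],[-0.001,0,0,0],[0,0,0,0]]

```text
time_s: 17.85
tcp_pos: [0.5393, 0.0685, 0.105]
ee_rot: [[-0.987, -0.161, -0.008], [-0.161, 0.987, -0.003], [0.008, -0.001, -1.0]]
wrist_force: [-11.7, -1.8, 7.5]
gripper_width: 0.004
gripper_force: 6.0
```

Call:
jog_arm:
  rows:
    - [[-0.001,0,0,0],[-0.001,0,0,0],[-0.001,0,0,0],[0,0,0,0],[0,0,0,0]]

```text
time_s: 18.48
tcp_pos: [0.5399, 0.0685, 0.1049]
ee_rot: [[-0.987, -0.161, -0.014], [-0.161, 0.987, -0.004], [0.014, -0.002, -1.0]]
wrist_force: [-18.1, -0.4, 12.1]
gripper_width: 0.003
gripper_force: 9.0
```

The tray is against the stop: the force rose to 18 N with no more travel. I'll back off, rise and hover above the knob.

Call:
jog_arm:
  rows:
    - [[0.005,0,0,0],[0.01,0,0,0],[0.015,0,-0.005,0],[0,0,-0.03,0],[0,0,-0.05,0],[0,0,-0.05,0],[0,0,-0.05,0],[0,0,-0.05,0],[0,0,-0.05,0],[0,0,-0.05,0],[0,0,-0.03,0],[-0.021,0.003,0,0],[-0.03,0,0,0],[-0.03,0,0,0],[-0.03,0,0,0],[-0.015,0,0,0],[0,0,0,0],[0,0,0,0]]

```text
time_s: 20.72
tcp_pos: [0.6392, 0.0886, 0.4705]
ee_rot: [[-0.987, -0.162, 0.001], [-0.162, 0.987, 0.0], [-0.001, 0.0, -1.0]]
wrist_force: [-0.8, -0.0, 0.4]
gripper_width: 0.006
gripper_force: 0.0
```

```bash
python3 - <<'E'
from ov import *
s=sense();m=camera_model('wrist');c=capture('wrist');save('w5',c)
t=s['tcp_pos'];print(t,s['ee_rot'],s['time_s'],s['wrist_force'])
b=cv2.resize(c[:,:,::-1],(800,600),interpolation=cv2.INTER_CUBIC);k=800/512
def dr(P,col):
    for p in P: cv2.circle(b,tuple(int(x) for x in ((p+.5)*k)),1,col,-1)
M=(.634,.087)
dr(circ(M,.32,.0175,m,60),(0,0,255));dr(circ(t,.32,.0175,m,60),(0,255,0))
cv2.imwrite('pics/ov4.png',b)
E
```

```text
[0.63920863 0.08858966 0.47049524] [[-9.86752967e-01 -1.62224695e-01  1.31539110e-03]
 [-1.62224354e-01  9.86753833e-01  3.62705533e-04]
 [-1.35680701e-03  1.44512290e-04 -9.99999069e-01]] 20.725 [-0.84345393 -0.02046571  0.37059434]
```

View pics/ov4.png

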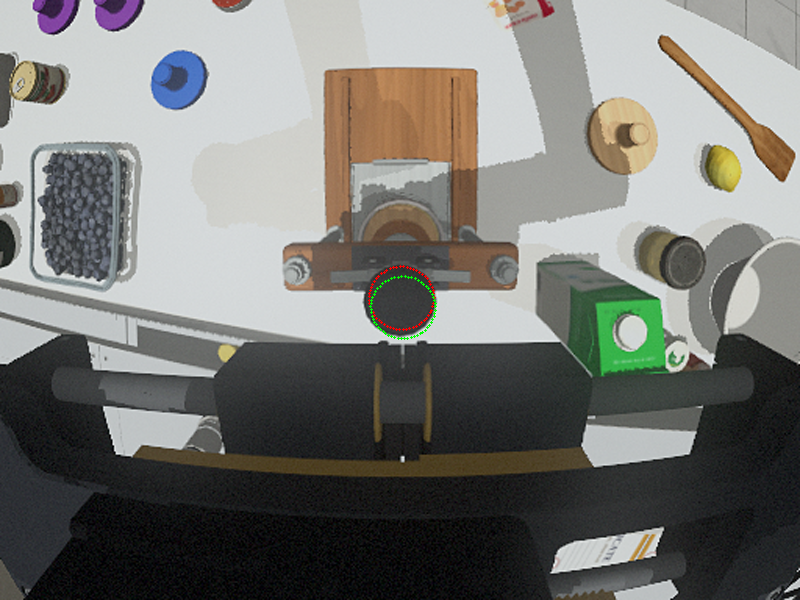

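The knob is at (401,300) and the tray tab at (400,160). I'll check the tab against its home position and approach the knob.

Call:
jog_arm:
  rows:
    - [[0.004,0,0.015,0],[0,0,0.02,0],[0,0,0.02,0],[0,0,0.012,0],[0,0,0.003,0],[0,0,0,0],[0,0,0,0]]

```text
time_s: 21.65
tcp_pos: [0.636, 0.088, 0.4007]
ee_rot: [[-0.987, -0.162, 0.002], [-0.162, 0.987, 0.0], [-0.002, 0.0, -1.0]]
wrist_force: [0.1, -1.0, -0.4]
gripper_width: 0.004
gripper_force: 0.0
```

```bash
cat > f.py <<'E'
from station import *
s=sense();print(s['time_s'],s['tcp_pos'].round(5),s['wrist_force'].round(2))
E
python3 f.py; python3 - <<'E'
from h import *
s=sense();m=camera_model('wrist');c=capture('wrist');save('w6',c)
# tab top edge: column profile near predicted tab
ax=np.array([.987,.162])
for P in ((.634,.087),(.6355,.087)):
  for d in (-.0895,):
    q=np.array(P)+d*ax; u,v=proj('wrist',(*q,.052),m); print(u,v, proj('wrist',(*(q+.004*ax),.052),m))
g=c[:,:,:].mean(2); v0=int(v); print(v0,g[v0-10:v0+12,int(u)-8:int(u)+8].mean(1).round(0))
print(sense()['time_s'],sense()['tcp_pos'].round(5),sense()['wrist_force'].round(2))
E
```

```text
21.65 [0.63604 0.08803 0.40069] [ 0.12 -1.02 -0.39]
256.91878842544344 98.76192244000512 (np.float64(256.92106474984814), np.float64(101.45557688916887))
256.7532760864478 99.75841180774538 (np.float64(256.7556478666811), np.float64(102.45285759960949))
99 [117. 116. 117. 117. 117. 117. 117. 117. 116. 117. 117. 115. 113. 151.
 172. 159. 108. 166. 180. 179. 178. 178.]
21.7 [0.63604 0.08801 0.40057] [-0.92  0.06 -0.27]
```

The tray is home: the tab edge is at v≈101.5, at or slightly past the predicted position.

Call:
jog_arm:
  rows:
    - [[0,0,0.003,0],[0,0,0.003,0],[0,0,0.002,0],[0,0,0.001,0],[0,0,0,0],[0,0,0,0]]

```text
time_s: 22.45
tcp_pos: [0.6359, 0.088, 0.3908]
ee_rot: [[-0.987, -0.162, 0.0], [-0.162, 0.987, 0.0], [-0.0, 0.0, -1.0]]
wrist_force: [0.1, 1.5, 1.0]
gripper_width: 0.009
gripper_force: 0.5
```

Call:
jog_arm:
  rows:
    - [[0,0,0.001,0],[0,0,0.001,0],[0,0,0,0]]

```text
time_s: 22.82
tcp_pos: [0.6359, 0.088, 0.3886]
ee_rot: [[-0.987, -0.162, 0.0], [-0.162, 0.987, 0.0], [-0.0, 0.0, -1.0]]
wrist_force: [0.3, 0.0, 1.4]
gripper_width: 0.002
gripper_force: 0.5
```

Call:
jog_arm:
  rows:
    - [[0,0,0.001,0],[0,0,0.001,0],[0,0,0,0]]

```text
time_s: 23.2
tcp_pos: [0.6359, 0.088, 0.3868]
ee_rot: [[-0.987, -0.162, 0.0], [-0.162, 0.987, 0.0], [-0.0, 0.0, -1.0]]
wrist_force: [0.7, 0.2, 1.8]
gripper_width: 0.002
gripper_force: 0.9
```

Call:
jog_arm:
  rows:
    - [[0,0,0.001,0],[0,0,0.001,0],[0,0,0,0]]

```text
time_s: 23.58
tcp_pos: [0.6359, 0.088, 0.3847]
ee_rot: [[-0.987, -0.162, 0.0], [-0.162, 0.987, 0.0], [-0.0, -0.0, -1.0]]
wrist_force: [-0.1, -0.1, 2.1]
gripper_width: -0.0
gripper_force: 1.1
```

Call:
jog_arm:
  rows:
    - [[0,0,0.001,0],[0,0,0.001,0],[0,0,0,0]]

```text
time_s: 23.95
tcp_pos: [0.6359, 0.088, 0.3825]
ee_rot: [[-0.987, -0.162, -0.0], [-0.162, 0.987, -0.0], [0.0, 0.0, -1.0]]
wrist_force: [0.1, 0.2, 1.7]
gripper_width: 0.008
gripper_force: 0.9
```

Call:
jog_arm:
  rows:
    - [[0,0,0.001,0],[0,0,0.001,0],[0,0,0,0]]

```text
time_s: 24.32
tcp_pos: [0.6359, 0.088, 0.3805]
ee_rot: [[-0.987, -0.162, -0.0], [-0.162, 0.987, 0.0], [0.0, 0.0, -1.0]]
wrist_force: [1.2, 0.0, 2.4]
gripper_width: 0.004
gripper_force: 0.8
```

Call:
jog_arm:
  rows:
    - [[0,0,0.001,0],[0,0,0.001,0],[0,0,0,0]]

```text
time_s: 24.7
tcp_pos: [0.6359, 0.088, 0.3786]
ee_rot: [[-0.987, -0.162, -0.0], [-0.162, 0.987, 0.0], [0.0, 0.0, -1.0]]
wrist_force: [0.3, 0.4, 2.0]
gripper_width: 0.003
gripper_force: 1.0
```

Call:
jog_arm:
  rows:
    - [[0,0,0.001,0],[0,0,0.001,0],[0,0,0,0]]

```text
time_s: 25.08
tcp_pos: [0.6359, 0.088, 0.3765]
ee_rot: [[-0.987, -0.162, -0.0], [-0.162, 0.987, 0.0], [0.0, 0.0, -1.0]]
wrist_force: [-0.5, -0.3, 1.6]
gripper_width: 0.008
gripper_force: 0.9
```

Call:
jog_arm:
  rows:
    - [[0,0,0.001,0],[0,0,0.001,0],[0,0,0,0]]

```text
time_s: 25.45
tcp_pos: [0.6359, 0.088, 0.375]
ee_rot: [[-0.987, -0.162, 0.0], [-0.162, 0.987, 0.0], [-0.0, -0.0, -1.0]]
wrist_force: [-0.4, 0.9, 3.7]
gripper_width: 0.004
gripper_force: 1.7
```

Call:
jog_arm:
  rows:
    - [[0,0,0.001,0],[0,0,0,0]]

```text
time_s: 25.7
tcp_pos: [0.6358, 0.088, 0.3745]
ee_rot: [[-0.987, -0.162, 0.001], [-0.162, 0.987, 0.0], [-0.001, -0.0, -1.0]]
wrist_force: [-0.9, 0.2, 4.5]
gripper_width: 0.005
gripper_force: 2.5
```

Call:
jog_arm:
  rows:
    - [[0,0,0.001,0],[0,0,0,0]]

```text
time_s: 25.95
tcp_pos: [0.6358, 0.088, 0.3738]
ee_rot: [[-0.987, -0.162, 0.001], [-0.162, 0.987, 0.0], [-0.001, -0.0, -1.0]]
wrist_force: [-0.6, 1.3, 5.9]
gripper_width: 0.008
gripper_force: 3.0
```

Call:
jog_arm:
  rows:
    - [[0,0,0.001,0],[0,0,0,0]]

```text
time_s: 26.2
tcp_pos: [0.6358, 0.088, 0.3731]
ee_rot: [[-0.987, -0.162, 0.002], [-0.162, 0.987, 0.0], [-0.002, -0.0, -1.0]]
wrist_force: [-1.1, 0.8, 6.3]
gripper_width: 0.004
gripper_force: 3.3
```

Call:
jog_arm:
  rows:
    - [[0,0,0.001,0],[0,0,0,0]]

```text
time_s: 26.45
tcp_pos: [0.6358, 0.088, 0.3724]
ee_rot: [[-0.987, -0.162, 0.002], [-0.162, 0.987, 0.0], [-0.002, -0.0, -1.0]]
wrist_force: [-1.1, 1.6, 7.0]
gripper_width: 0.002
gripper_force: 3.7
```

The plate met the follower at z≈0.3748. My target is z≈0.3635, about 17.3 N at the wrist including 2 N drag, which is about 15.5 N on the plate.

Call:
jog_arm:
  rows:
    - [[0,0,0.001,0],[0,0,0.001,0],[0,0,0.001,0],[0,0,0.001,0],[0,0,0,0],[0,0,0,0]]

```text
time_s: 27.2
tcp_pos: [0.6358, 0.088, 0.3697]
ee_rot: [[-0.987, -0.163, 0.003], [-0.163, 0.987, 0.0], [-0.003, -0.0, -1.0]]
wrist_force: [-3.6, 1.1, 10.5]
gripper_width: 0.001
gripper_force: 5.3
```

Call:
jog_arm:
  rows:
    - [[0,0,0.001,0],[0,0,0.001,0],[0,0,0.001,0],[0,0,0,0],[0,0,0,0]]

```text
time_s: 27.82
tcp_pos: [0.6358, 0.088, 0.3676]
ee_rot: [[-0.987, -0.163, 0.004], [-0.163, 0.987, 0.0], [-0.004, -0.001, -1.0]]
wrist_force: [-2.5, 1.1, 12.4]
gripper_width: 0.004
gripper_force: 6.5
```

Call:
jog_arm:
  rows:
    - [[0,0,0.001,0],[0,0,0.001,0],[0,0,0.001,0],[0,0,0,0],[0,0,0,0]]

```text
time_s: 28.45
tcp_pos: [0.6357, 0.088, 0.3656]
ee_rot: [[-0.987, -0.163, 0.005], [-0.163, 0.987, 0.0], [-0.005, -0.001, -1.0]]
wrist_force: [-5.5, 1.0, 15.4]
gripper_width: 0.006
gripper_force: 7.8
```

Call:
jog_arm:
  rows:
    - [[0,0,0.001,0],[0,0,0,0],[0,0,0,0],[0,0,0,0]]

```text
time_s: 28.95
tcp_pos: [0.6357, 0.0879, 0.3648]
ee_rot: [[-0.987, -0.163, 0.005], [-0.163, 0.987, 0.0], [-0.005, -0.001, -1.0]]
wrist_force: [-4.5, 2.0, 16.1]
gripper_width: 0.004
gripper_force: 8.1
```

```bash
python3 f.py
```

```text
28.95 [0.63571 0.08791 0.36485] [-4.45  1.98 16.14]
```

Call:
jog_arm:
  rows:
    - [[0,0,0.001,0],[0,0,0,0],[0,0,0,0],[0,0,0,0]]

```text
time_s: 29.45
tcp_pos: [0.6357, 0.0879, 0.3643]
ee_rot: [[-0.987, -0.163, 0.006], [-0.163, 0.987, 0.0], [-0.006, -0.001, -1.0]]
wrist_force: [-5.3, 2.1, 17.0]
gripper_width: 0.003
gripper_force: 8.6
```

Call:
jog_arm:
  rows:
    - [[0,0,-0.001,0],[0,0,-0.001,0],[0,0,-0.001,0],[0,0,0,0],[0,0,0,0]]

```text
time_s: 30.08
tcp_pos: [0.6357, 0.088, 0.3652]
ee_rot: [[-0.987, -0.163, 0.004], [-0.163, 0.987, 0.0], [-0.004, -0.0, -1.0]]
wrist_force: [-3.2, 2.2, 12.8]
gripper_width: 0.004
gripper_force: 6.1
```

Call:
jog_arm:
  rows:
    - [[0,0,-0.001,0],[0,0,-0.001,0],[0,0,0,0],[0,0,0,0]]

```text
time_s: 30.58
tcp_pos: [0.6358, 0.088, 0.3664]
ee_rot: [[-0.987, -0.163, 0.003], [-0.163, 0.987, 0.0], [-0.003, -0.0, -1.0]]
wrist_force: [-1.3, 1.7, 10.0]
gripper_width: 0.008
gripper_force: 4.9
```

Call:
jog_arm:
  rows:
    - [[0,0,-0.001,0],[0,0,-0.001,0],[0,0,0,0],[0,0,0,0]]

```text
time_s: 31.08
tcp_pos: [0.6358, 0.088, 0.367]
ee_rot: [[-0.987, -0.162, 0.001], [-0.162, 0.987, 0.0], [-0.001, -0.0, -1.0]]
wrist_force: [-1.1, 0.8, 6.6]
gripper_width: 0.003
gripper_force: 3.2
```

Call:
jog_arm:
  rows:
    - [[0,0,-0.001,0],[0,0,-0.001,0],[0,0,0,0],[0,0,0,0]]

```text
time_s: 31.58
tcp_pos: [0.6359, 0.0881, 0.3675]
ee_rot: [[-0.987, -0.162, -0.0], [-0.162, 0.987, 0.0], [0.0, 0.0, -1.0]]
wrist_force: [0.4, 0.8, 2.4]
gripper_width: 0.005
gripper_force: 1.4
```

Call:
jog_arm:
  rows:
    - [[0,0,-0.001,0],[0,0,-0.001,0],[0,0,0,0],[0,0,0,0]]

```text
time_s: 32.08
tcp_pos: [0.6357, 0.0879, 0.3694]
ee_rot: [[-0.987, -0.162, -0.001], [-0.162, 0.987, -0.0], [0.001, -0.0, -1.0]]
wrist_force: [-0.3, 0.5, -0.7]
gripper_width: 0.006
gripper_force: 0.0
```

The ratchet holds at z≈0.3677, about 10.6 N, which is in range but near the low end, with the next tooth just missed. A small careful re-press should catch that tooth and hold about 13.5 N.

Call:
jog_arm:
  rows:
    - [[0,0,0.001,0],[0,0,0.001,0],[0,0,0.001,0],[0,0,0.001,0],[0,0,0.001,0],[0,0,0.001,0],[0,0,0,0],[0,0,0,0]]

```text
time_s: 33.08
tcp_pos: [0.6357, 0.0879, 0.3671]
ee_rot: [[-0.987, -0.163, 0.004], [-0.163, 0.987, 0.0], [-0.003, -0.0, -1.0]]
wrist_force: [-3.7, 0.4, 9.4]
gripper_width: 0.007
gripper_force: 4.8
```

Call:
jog_arm:
  rows:
    - [[0,0,0.001,0],[0,0,0.001,0],[0,0,0.001,0],[0,0,0,0],[0,0,0,0]]

```text
time_s: 33.7
tcp_pos: [0.6356, 0.0879, 0.366]
ee_rot: [[-0.987, -0.163, 0.006], [-0.163, 0.987, 0.0], [-0.006, -0.001, -1.0]]
wrist_force: [-6.2, 0.4, 14.0]
gripper_width: 0.008
gripper_force: 7.3
```

Call:
jog_arm:
  rows:
    - [[0,0,0.001,0],[0,0,0.001,0],[0,0,0,0],[0,0,0,0]]

```text
time_s: 34.2
tcp_pos: [0.6356, 0.0878, 0.3648]
ee_rot: [[-0.987, -0.163, 0.006], [-0.163, 0.987, 0.0], [-0.006, -0.001, -1.0]]
wrist_force: [-5.9, 0.6, 16.9]
gripper_width: 0.007
gripper_force: 8.3
```

Call:
jog_arm:
  rows:
    - [[0,0,0.0008,0],[0,0,0,0],[0,0,0,0]]

```text
time_s: 34.58
tcp_pos: [0.6356, 0.0878, 0.3643]
ee_rot: [[-0.987, -0.163, 0.007], [-0.163, 0.987, 0.0], [-0.007, -0.001, -1.0]]
wrist_force: [-7.1, 2.6, 17.7]
gripper_width: 0.004
gripper_force: 8.7
```

Call:
jog_arm:
  rows:
    - [[0,0,0.0007,0],[0,0,0,0],[0,0,0,0],[0,0,0,0]]

```text
time_s: 35.08
tcp_pos: [0.6356, 0.0878, 0.3638]
ee_rot: [[-0.987, -0.163, 0.007], [-0.163, 0.987, 0.0], [-0.007, -0.001, -1.0]]
wrist_force: [-7.2, 1.2, 17.4]
gripper_width: 0.004
gripper_force: 9.0
```

Call:
jog_arm:
  rows:
    - [[0,0,-0.001,0],[0,0,-0.001,0],[0,0,0,0],[0,0,0,0]]

```text
time_s: 35.58
tcp_pos: [0.6357, 0.0878, 0.3641]
ee_rot: [[-0.987, -0.163, 0.005], [-0.163, 0.987, 0.0], [-0.005, -0.001, -1.0]]
wrist_force: [-6.1, 1.5, 13.3]
gripper_width: 0.004
gripper_force: 6.8
```

Call:
jog_arm:
  rows:
    - [[0,0,-0.001,0],[0,0,-0.001,0],[0,0,0,0],[0,0,0,0]]

```text
time_s: 36.08
tcp_pos: [0.6357, 0.0878, 0.3654]
ee_rot: [[-0.987, -0.163, 0.004], [-0.163, 0.987, 0.0], [-0.004, -0.001, -1.0]]
wrist_force: [-5.3, 1.3, 11.8]
gripper_width: 0.006
gripper_force: 5.9
```

Call:
jog_arm:
  rows:
    - [[0,0,-0.001,0],[0,0,-0.001,0],[0,0,0,0],[0,0,0,0]]

```text
time_s: 36.58
tcp_pos: [0.6357, 0.0879, 0.3665]
ee_rot: [[-0.987, -0.163, 0.003], [-0.163, 0.987, 0.0], [-0.003, -0.0, -1.0]]
wrist_force: [-4.2, 0.6, 10.0]
gripper_width: 0.003
gripper_force: 4.7
```

Call:
jog_arm:
  rows:
    - [[0,0,-0.001,0],[0,0,-0.001,0],[0,0,0,0],[0,0,0,0]]

```text
time_s: 37.08
tcp_pos: [0.6358, 0.0879, 0.3671]
ee_rot: [[-0.987, -0.162, 0.002], [-0.162, 0.987, 0.0], [-0.002, -0.0, -1.0]]
wrist_force: [-2.7, 0.6, 6.8]
gripper_width: 0.002
gripper_force: 3.2
```

Call:
jog_arm:
  rows:
    - [[0,0,-0.001,0],[0,0,-0.001,0],[0,0,0,0],[0,0,0,0]]

```text
time_s: 37.58
tcp_pos: [0.6359, 0.088, 0.3674]
ee_rot: [[-0.987, -0.162, 0.0], [-0.162, 0.987, -0.0], [-0.0, -0.0, -1.0]]
wrist_force: [-1.5, -0.3, 4.3]
gripper_width: 0.005
gripper_force: 2.2
```

The next tooth would need close to 16 N, so I won't force it. The held force is about 10.7 N by both estimates: the loading curve minus drag, and the spring travel. I'll retreat.

Call:
jog_arm:
  rows:
    - [[0,0,-0.002,0],[0,0,-0.002,0],[0,0,-0.004,0],[0,0,-0.015,0],[0,0,-0.03,0],[0,0,-0.03,0],[0,0,0,0],[0,0,0,0],[0,0,0,0]]

```text
time_s: 38.7
tcp_pos: [0.6357, 0.088, 0.4492]
ee_rot: [[-0.987, -0.162, -0.002], [-0.162, 0.987, -0.001], [0.002, -0.0, -1.0]]
wrist_force: [-0.7, 0.2, 0.5]
gripper_width: 0.007
gripper_force: 0.0
```

```bash
python3 - <<'E'
from ov import *
s=sense();m=camera_model('wrist');c=capture('wrist');print(s['tcp_pos'],s['time_s'])
b=cv2.resize(c[60:240,140:380,::-1],(800,600),interpolation=cv2.INTER_CUBIC);cv2.imwrite('pics/fin.png',b)
E
```

```text
[0.63565317 0.08801226 0.44919156] 38.7
```

View pics/fin.png

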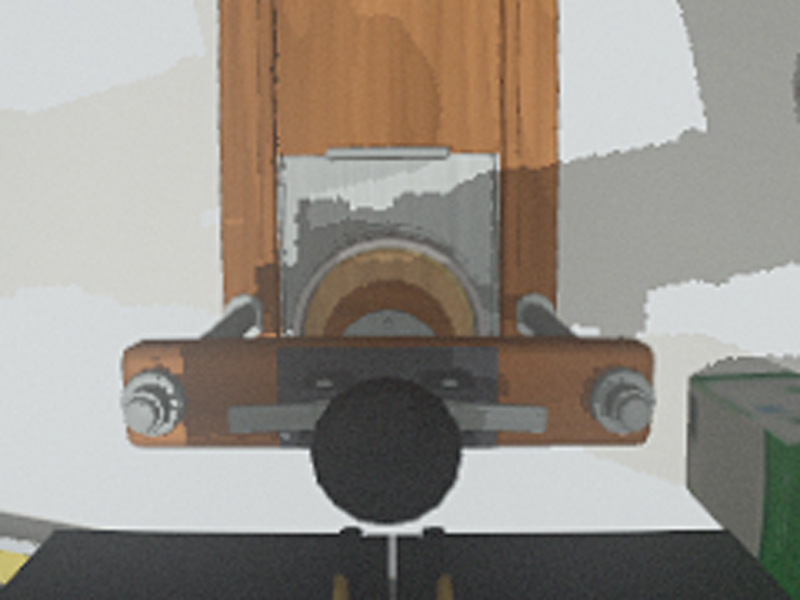

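The knob (387,450) is clear of the gripper. The tray is home with its tab at (388,153), and the plate sits on the follower in the mould at (390,290). I'm handing the job in.

```bash
python3 -c "
from station import *
print(finish_job())"
```

```text
the job is handed in; nothing more can be done
None
```

I handed the job in at 38.7 s, with no verdict returned: the follower is on the cheese, the tray is home, and the ratchet holds about 10.7 N, estimated from wrist force and travel (gauge bands not visible) and near the low end of the range.

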